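# Third hand at the bobbin chest

### The arm

A 6-joint arm with a two-finger parallel gripper is mounted at the origin on the work surface. World frame = base frame: x ahead of the robot, y to its left, z up, the work surface at z = 0. Lengths are in m, angles in rad, forces in N, time in s.
With the tool pointing down it reaches from about 0.325 to 0.875 m from the base axis. Payload 4.4 kg.
Tool frame: the origin (TCP) lies at the very end of the fingers, on their centre line; the grasp point (between the pads) lies behind it (grasp_offset is the z of the grasp point in the tool frame, in m); z points along the fingers, y is the direction in which the jaws open and shut (so a half turn about z gives the same grasp; the last joint's range is limited). The gripper opens to 85 mm and grips with 20 to 120 N. Pads are 22 mm wide; open, the fingers measure 114 mm over their backs; the gripper's body (76 mm by 85 mm) begins 54 mm behind the grasp point. The pads swing forward as they close: fully open they stand 13 mm farther back than shut.
Start: joints at [0.952, 0.207, 1.542, -0, 1.393, -0.15], TCP at [0.26, 0.513, 0.231] pointing down, gripper open.
Joint ranges: [-2.73, 2.73], [-0.86, 2.22], [0.23, 2.46], [-1.11, 4.25], [0.08, 2.63], [-2.82, 2.82]. Speed limits (rad/s): [2.79, 2.79, 3.14, 3.14, 3.14, 3.14].

### API

Orientations are given as a unit quaternion [x, y, z, w].
In Python, from rig import * gives the robot as it stands. Calls block until the motion is done:
- move_pose(position, orientation): joint-space move of the TCP to a pose.
- move_l(position, v=0.15, attitude=None, max_force=None): straight line of the TCP; attitude=None keeps the orientation; v is the mean speed in m/s. With max_force (N) it stops when the force on the tool has changed by that much, and returns True; else False.
- goto_joints(angles): joint-space move.
- move_gripper(opening, grip_force=None): finger opening in m; grip_force is the grip in N (None keeps the last); returns when the fingers have stopped.
- dwell(seconds).
- inverse_kinematics(position, orientation): joint angles nearest the present ones, or None.
- get_obs(): the state.
- grab_frame(name): name is "scene" or "top"; returns a dict with "image" (480x640x3 uint8, blue, green, red), "camera_matrix" (3x3 intrinsics, pixels), "dist_coeffs" ([k1, k2, p1, p2, k3] as OpenCV has them; the pictures are not rectified), "R" (3x3) and "t" (3): a world point X has camera coordinates R X + t. Camera axes: x right, y down, z forward; pixel columns grow to the right and rows downward; lengths in m; the calibration is good to about 2 mm. A picture is of the moment at which its call begins. There is no depth.
A pose or a line that the arm cannot do raises PlanningError and nothing moves.
- close_job(): hands the job in, once; it reports no verdict.
The state is a dict: "clock": time; "joints": joint angles; "joint_vel": joint speeds; "tau": joint torques, N m; "eef_pos": TCP position; "tool_rot": TCP orientation; "contact_force": force on the tool from outside, world axes, zero at the start; "moment": the same for the moment, N m; "grip_width": finger opening in m.
Only numpy, scipy, OpenCV 4.12 (cv2) and the standard library are available. Lean on these libraries where they do the work, as an engineer would, in place of code of your own. Each camera call takes 0.05 s, during which the arm holds its last target.

### The job

Lift the lid of the wooden bobbin chest open by its knob until it rests on its stop and let go of it. Then pick up the T-shaped wooden bracket and hold it for me to screw on: its back plate flat against the inside of the open lid, upright as it stands now, centred left to right and with its top edge level with the lid's upper edge, pressed gently and steadily with about 10 newtons. Finish while still holding and pressing it there, and leave the other things on the table where they are.

Things in the scene. Friction and masses are not known exactly. Their poses are not given: they have to be found in the camera images.
- chest: open-topped dark wooden chest, fixed to the table, 190 (its x, depth) x 250 (its y, width) x 100 mm high, walls 10 mm; origin at the centre of its underside. Its x axis points from the front, where the lid is lifted, to the back, where the hinge is; z up. Two wooden lugs on its back wall (at its y = +-100 mm, reaching 55 mm above the rim and 35 mm behind the wall) stop the lid. Contact with the chest includes its lid. Bobbins lie in it.
- lid (a joint): angle of the lid: 0 closed and level, 1.57 upright, 1.70 leaning back 0.13 rad past upright on its stop. It falls shut when let go before about 1.57 and rests on its stop, open, beyond that. The lid weighs 0.3 kg. The stop is firm: pushed further, the open lid hardly gives, so the force builds up within a millimetre or so of contact, plus whatever the arm itself yields.
- lid_hinge (a point): point of the lid on the hinge line, in the middle of its width, on the lid's inner (under) face; it lies 95 mm along the chest's x from the chest's centre, 100 mm above the table. Axes turn with the lid: x from the free edge to the hinge, y along the hinge (same as the chest's y), z out of the lid's outer face (up when closed). The lid is a wooden board 190 (x) x 250 (y) x 10 mm thick, spanning x = -190 to 0, z = 0 to 10 mm in this frame.
- lid_knob (a point): centre of the round brass knob on the lid's outer face, at its widest (30 mm diameter); it is 160 mm from the hinge line, 30 mm in from the free edge and 30 mm out from the outer face, mid-width; the knob stands 44 mm tall in all. Axes as lid_hinge. Pinched at the sides along the hinge's direction, the knob turns between the fingers as the lid swings.
- lid_edge (a point): middle of the lid's free edge on the inner face (190 mm from the hinge); with the lid open this is the middle of its upper edge. Axes as lid_hinge: with the lid open, x points down along the lid and z out of its far face.
- bracket: loose T-shaped pale wooden bracket, about 0.12 kg (varies), standing on the table: an upright back plate 12 (x) x 150 (y) x 50 mm (z) and a stout arm 68 long (x) x 36 wide (y) x 44 mm high from the middle of the plate towards -x. Origin on its underside; the plate's flat back face is at x = +40 mm, the arm's end at x = -40 mm; z up.
- bracket_grip (a point): on the arm of the bracket, at mid-width, 25 mm above its underside, 50 mm from the plate's back face: a good place to grip across the 36 mm width (along y). Axes as the bracket.
- bracket_top (a point): middle of the upper edge of the plate's back face (50 mm above the underside, 50 mm in x and 25 mm in z from bracket_grip). Axes as the bracket. It should come to lid_edge.
- slat: bystander: plain flat pale wooden slat 50 x 150 x 12 mm lying on the table, no arm on it
- reel_a: bystander: upright thread reel, 44 mm diameter, 50 mm tall
- reel_b: bystander: upright thread reel, 44 mm diameter, 50 mm tall
- pin_jar: bystander: small glass jar with steel cap, 48 mm diameter, 60 mm tall
- tumbler: bystander: green drinking glass, 64 mm diameter, 130 mm tall
- screwdriver: bystander: screwdriver lying on the table

How it is judged:
By the outcome, as a careful person would: the job done as asked, in the order asked, and still so for the second after the job is handed in, while the arm keeps its last pose, push and grip.
It also fails if it takes over 69 s, if anything falls off the work surface, if the arm or the gripper's body presses on something with over 40 N, if the wrist force passes 120 N, or if a joint passes its speed limit or range.

## Working session

There is one attempt and no reset: what is moved stays moved. The work goes in short steps, each a Python script; the robot and the scene stay as the last script left them, time stands still between calls to the robot, and variables do not carry over. Pictures are saved under pics/ and viewed, and the job is handed in when it is done.

```bash
mkdir -p pics; ls; python3 - <<'E'
from rig import *
import cv2
for n in("scene","top"):
    f=grab_frame(n); cv2.imwrite(f"pics/{n}0.png",f["image"]); print(n,f["camera_matrix"],f["dist_coeffs"],f["R"],f["t"])
o=get_obs(); print(o)
try: print(grasp_offset)
except Exception as e: print(e)
E
```

```text
pics
scene [[477.44858648   0.         319.41995847]
 [  0.         477.44858648 244.41066459]
 [  0.           0.           1.        ]] [-0.10254904  0.          0.          0.          0.        ] [[ 0.50587957  0.86259489  0.00398904]
 [ 0.6514705  -0.37902378 -0.65721166]
 [-0.56539548  0.33506869 -0.75369551]] [-0.31017796 -0.30482471  1.63023785]
top [[473.31158347   0.         312.08403748]
 [  0.         473.31158347 241.21783883]
 [  0.           0.           1.        ]] [-0.01985441  0.          0.          0.          0.        ] [[-0.0263458  -0.99952339 -0.01608999]
 [-0.99223625  0.02810396 -0.12115027]
 [ 0.12154472  0.01277327 -0.99250377]] [0.03953448 0.57127848 1.13165281]
{'clock': 0.1, 'joints': array([ 9.51495009e-01,  2.07370113e-01,  1.54285066e+00,  1.59515848e-05,
        1.39350348e+00, -1.50519252e-01]), 'joint_vel': array([-0.00014196, -0.00243448, -0.00399872,  0.0019527 ,  0.00039666,
       -0.0014147 ]), 'tau': array([-4.99318703e-04, -3.84092081e+01, -2.92546678e+01, -2.40669651e-04,
        4.87994359e-03,  1.69944980e-05]), 'eef_pos': array([0.25938845, 0.51238261, 0.23020306]), 'tool_rot': array([ 2.32251958e-01,  9.72655074e-01, -9.84867540e-04, -4.07456074e-04]), 'contact_force': array([ 0.88979616,  0.36251248, -0.14873095]), 'moment': array([ 0.00266606, -0.0463015 , -0.0019581 ]), 'grip_width': 0.08533879700577365}
-0.0187
```

View pics/scene0.png

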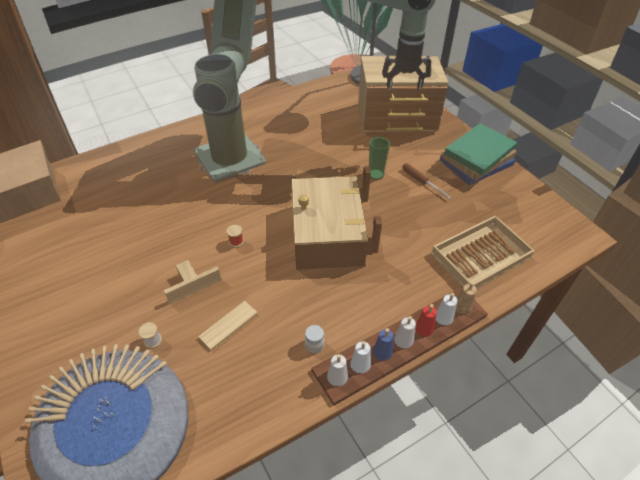

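View pics/top0.png

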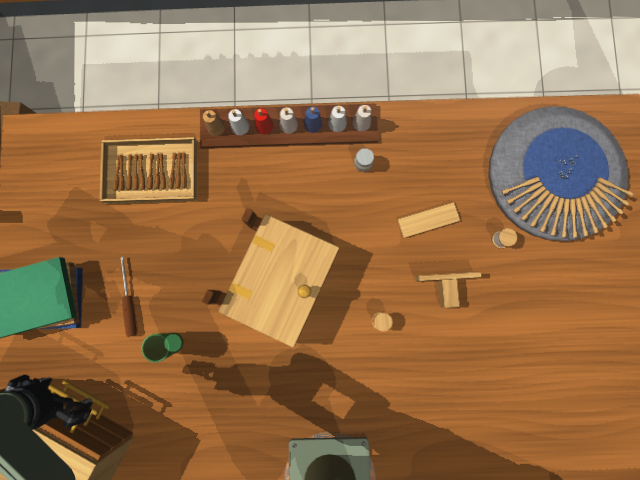

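The top view shows the lid at about (283,283) with the knob at (304,291), and the T bracket at about (450,283). Chest x points up-left in the picture. Next I'll crop in to measure edges precisely.

```bash
cat > h.py <<'E'
import numpy as np, cv2
def ray(f,uv):
    p=cv2.undistortPoints(np.array([[uv]],float),f["camera_matrix"],f["dist_coeffs"])[0,0]
    R=np.array(f["R"]);t=np.array(f["t"]); return -R.T@t, R.T@np.array([p[0],p[1],1.])
def onz(f,uv,z):
    c,d=ray(f,uv); return c+d*(z-c[2])/d[2]
def tri(fa,ua,fb,ub):
    c1,d1=ray(fa,ua);c2,d2=ray(fb,ub)
    s=np.linalg.lstsq(np.c_[d1,-d2],c2-c1,rcond=None)[0]
    a=c1+s[0]*d1;b=c2+s[1]*d2; return (a+b)/2,np.linalg.norm(a-b)
def proj(f,X):
    return cv2.projectPoints(np.array(X,float).reshape(-1,3),cv2.Rodrigues(np.array(f["R"]))[0],np.array(f["t"]),f["camera_matrix"],f["dist_coeffs"])[0][:,0]
E
python3 - <<'E'
from rig import *
import cv2,numpy as np,pickle
fs={n:grab_frame(n) for n in("top","scene")}
pickle.dump(fs,open("f0.pkl","wb"))
t=fs["top"]["image"];s=fs["scene"]["image"]
a=cv2.resize(t[205:355,200:350],None,fx=4,fy=4,interpolation=cv2.INTER_CUBIC)[:600]
cv2.imwrite("pics/lid_t.png",a)
a=cv2.resize(t[255:325,400:500],None,fx=8,fy=8,interpolation=cv2.INTER_CUBIC);cv2.imwrite("pics/br_t.png",a)
a=cv2.resize(s[160:280,280:390],None,fx=5,fy=5,interpolation=cv2.INTER_CUBIC);cv2.imwrite("pics/lid_s.png",a)
a=cv2.resize(s[250:310,155:235],None,fx=8,fy=8,interpolation=cv2.INTER_CUBIC);cv2.imwrite("pics/br_s.png",a)
E
```

```text
(no output)
```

View pics/lid_t.png

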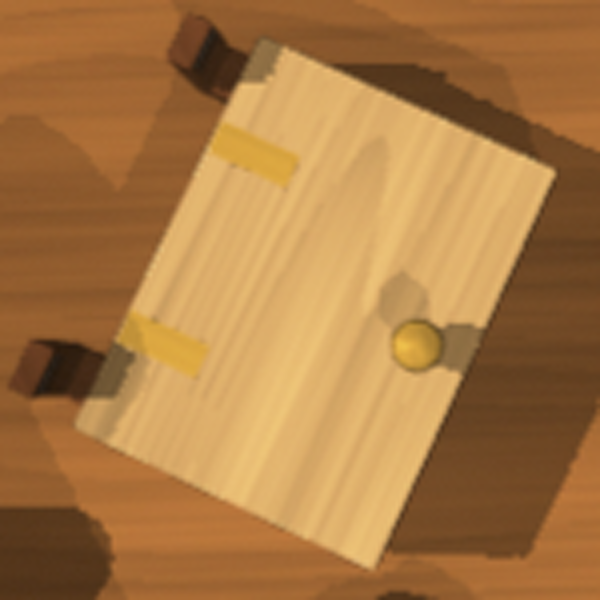

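View pics/br_t.png

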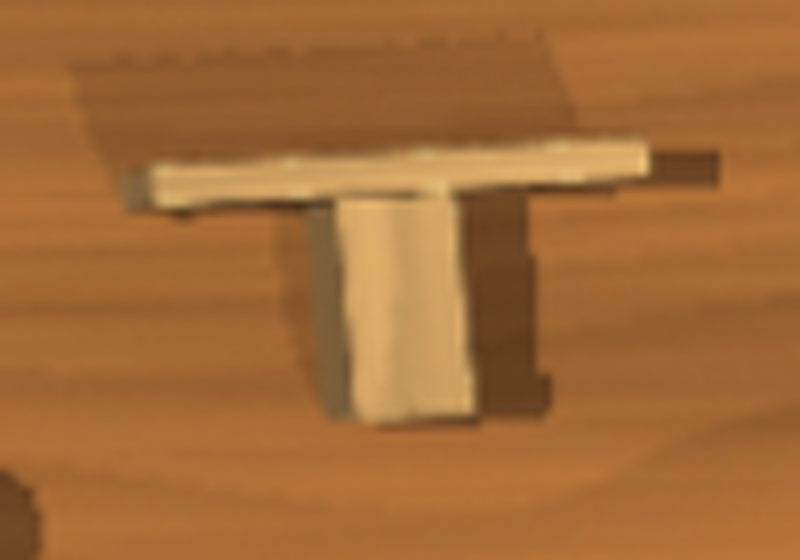

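View pics/lid_s.png

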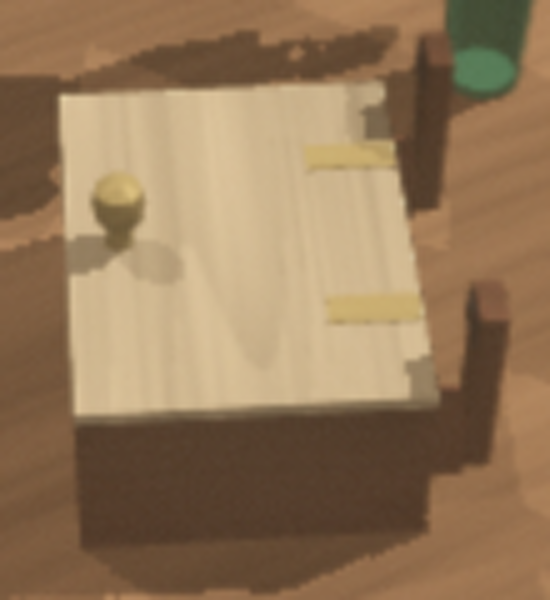

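View pics/br_s.png

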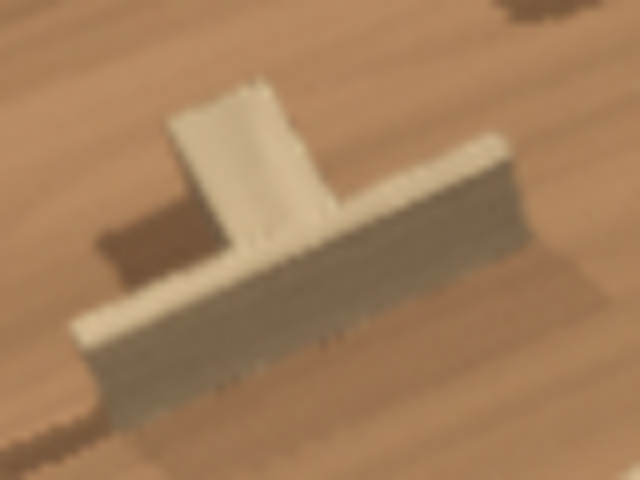

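Top crop: lid corners at (265,38), (555,172), (375,570), (76,426) and knob at (417,346). The bracket plate's top edge runs from (148,165) to (648,138). Scene crop: lid corners at (60,95), (384,83), (437,403), (74,416). I'll cast these and check them against the known sizes.

```bash
cat > meas.py <<'E'
import pickle,numpy as np
from h import *
from scipy.spatial.transform import Rotation as Ro
fs=pickle.load(open("f0.pkl","rb"));T=fs["top"];S=fs["scene"]
def px(c,o,k): return (o[0]+(c[0]+.5)/k-.5,o[1]+(c[1]+.5)/k-.5)
def fit(model,pts):
    m=np.array(model,float);p=np.array(pts)[:,:2];mc=m-m.mean(0);pc=p-p.mean(0)
    a=np.arctan2((mc[:,0]*pc[:,1]-mc[:,1]*pc[:,0]).sum(),(mc*pc).sum())
    R=np.array([[np.cos(a),-np.sin(a)],[np.sin(a),np.cos(a)]])
    t=p.mean(0)-R@m.mean(0); res=np.linalg.norm(p-(m@R.T+t),axis=1)
    return t,a,res
# chest: hinge x=+.095; free x=-.095 ; chest yaw~66 => y axis points to -x world => low in top image = +y
mod=[(.095,-.125),(-.095,-.125),(-.095,.125),(.095,.125)]
lt=[onz(T,px(c,(200,205),4),.11) for c in [(265,38),(555,172),(375,570),(76,426)]]
ls=[onz(S,px(c,(280,160),5),.11) for c in [(437,403),(74,416),(60,95),(384,83)]]
for n,l in(("top",lt),("scene",ls)):
    t,a,r=fit(mod,l);print("chest",n,t.round(4),np.degrees(a).round(2),(r*1e3).round(1))
k=tri(T,px((417,346),(200,205),4),S,px((119,203),(280,160),5));print("knob",k)
bt=[onz(T,px(c,(400,255),8),.05) for c in [(148,165),(648,138),(652,180),(155,208)]]
bs=[onz(S,px(c,(155,250),8),.05) for c in [(90,348),(512,155),(493,133),(70,328)]]
# plate model back face x=.04, front .028; left in top image=+y
mt=[(.04,.075),(.04,-.075),(.028,-.075),(.028,.075)]
ms=[(.04,-.075),(.04,.075),(.028,.075),(.028,-.075)]
for n,l,m in(("top",bt,mt),("scene",bs,ms)):
    t,a,r=fit(m,l);print("br",n,t.round(4),np.degrees(a).round(2),(r*1e3).round(1))
# arm end corners z .044
at=[onz(T,px(c,(400,255),8),.044) for c in [(358,418),(474,413)]]
as_=[onz(S,px(c,(155,250),8),.044) for c in [(168,122),(262,80)]]
print("armend",np.mean(at,0),np.mean(as_,0), np.linalg.norm(at[0]-at[1]),np.linalg.norm(as_[0]-as_[1]))
E
python3 meas.py
```

```text
chest top [0.4773 0.1006] 63.54 [2.4 3.  1.4 2.1]
chest scene [0.4819 0.1014] 63.06 [1.5 1.9 0.1 0.5]
knob (array([0.44894537, 0.04452627, 0.13708297]), np.float64(0.0017061281888354541))
br top [ 0.4424 -0.3057] 1.56 [0.8 0.3 0.3 0.7]
br scene [ 0.446  -0.3055] 2.13 [2.8 0.7 2.1 0.5]
armend [ 0.40384393 -0.30659158  0.044     ] [ 0.40681908 -0.30652723  0.044     ] 0.034828357425320776 0.03380022106137053
```

Both views agree within about 4 mm, and the knob triangulates to z=0.137 against 0.140 expected. The averages are chest (0.4796, 0.101) with yaw 63.3°, and bracket (0.444, -0.3056) with yaw 1.8°. Before moving I'll check reach and j6 for the whole plan.

```bash
cat > plan.py <<'E'
import numpy as np
from scipy.spatial.transform import Rotation as Ro
G=0.0187
def Rz(a): return Ro.from_euler('z',a).as_matrix()
class Chest:
    def __init__(s,x=.4796,y=.101,yaw=np.radians(63.3)):
        s.R=Rz(yaw); s.o=np.array([x,y,0.])
    def lid(s,th): # columns x,y,z of lid frame in world
        c,n=np.cos(th),np.sin(th)
        return s.R@np.array([[c,0,n],[0,1,0],[-n,0,c]])
    def hinge(s): return s.o+s.R@[.095,0,.1]
    def pt(s,th,p): return s.hinge()+s.lid(th)@np.array(p)
    def knob(s,th): return s.pt(th,[-.16,0,.04])
    def brk(s,th=1.70): # bracket frame when in place (columns) 
        L=s.lid(th); return np.c_[L[:,2],L[:,1],-L[:,0]]
    def edge(s,th=1.70): return s.pt(th,[-.19,0,0])
def tool(B,sg): 
    return B@np.diag([-1,1,-1]) if sg>0 else B@np.diag([1,-1,-1])
def q(R): return Ro.from_matrix(R).as_quat()
def tcp(grip,R): return grip+R@[0,0,G]
E
python3 - <<'E'
from rig import *
from plan import *
C=Chest()
print(C.knob(0),C.knob(1.7),C.edge())
B0=Rz(np.radians(1.8)); bg=np.array([.444,-.3056,0])+B0@[-.01,0,.025]
for sg in(1,-1):
    R=tool(C.R,sg)
    for th in(0,.8,1.66): print(sg,"knob",inverse_kinematics(tcp(C.knob(th),R),q(R)))
    R=tool(B0,sg); print(sg,"br",inverse_kinematics(tcp(bg,R),q(R)))
    R=tool(C.brk(),sg); g=C.edge()+C.brk()@[-.05,0,-.025]
    for d in(.1,0,):print(sg,"place",inverse_kinematics(tcp(g-d*C.brk()[:,0],R),q(R)))
E
```

```text
[0.45039427 0.04293086 0.14      ] [0.54937102 0.23972424 0.25351259] [0.53328484 0.20774042 0.28841631]
1 knob [-9.66649313e-02  7.28699962e-02  1.94097878e+00 -4.44089210e-16
  1.12774388e+00 -2.77225467e+00]
1 knob [ 5.27207835e-02  4.78194353e-02  1.73522814e+00 -4.44089210e-16
  1.35854508e+00 -2.62286896e+00]
1 knob [ 2.59333076e-01  2.43436911e-01  1.48462266e+00 -4.44089210e-16
  1.41353308e+00 -2.41625667e+00]
1 br [-7.77044249e-01  4.13670917e-01  1.80641779e+00 -4.44089210e-16
  9.21503946e-01 -2.37925650e+00]
1 place [ 0.0412892   0.0079249   1.69668437 -0.11313851  1.5004711  -2.62275464]
1 place [ 0.20009309  0.16487476  1.55370999 -0.10170799  1.50346969 -2.46456011]
-1 knob [-9.66649313e-02  7.28699962e-02  1.94097878e+00 -4.44089210e-16
  1.12774388e+00  3.69337979e-01]
-1 knob [ 5.27207835e-02  4.78194353e-02  1.73522814e+00 -4.44089210e-16
  1.35854508e+00  5.18723694e-01]
-1 knob [ 2.59333076e-01  2.43436911e-01  1.48462266e+00 -4.44089210e-16
  1.41353308e+00  7.25335987e-01]
-1 br [-7.77044249e-01  4.13670917e-01  1.80641779e+00 -4.44089210e-16
  9.21503946e-01  7.62336151e-01]
-1 place [ 0.0412892   0.0079249   1.69668437 -0.11313851  1.5004711   0.51883801]
-1 place [ 0.20009309  0.16487476  1.55370999 -0.10170799  1.50346969  0.67703254]
```

```bash
python3 - <<'E'
from rig import *
from plan import *
import cv2
C=Chest();R=tool(C.R,-1);k=C.knob(0)
p=tcp(k,R)
move_pose(p+[0,0,.10],q(R)); move_l(p+[0,0,-.002],v=.12,max_force=15)
o=get_obs();print(o["clock"],o["eef_pos"],o["contact_force"])
move_gripper(0.0,40)
o=get_obs();print(o["clock"],o["eef_pos"],p,o["contact_force"],o["moment"],o["grip_width"])
print("chest-frame force",C.R.T@o["contact_force"])
cv2.imwrite("pics/k1.png",grab_frame("scene")["image"])
E
```

```text
3.0417 [0.45113032 0.04295199 0.11999845] [ 0.61508528 -0.62392546  0.93405542]
3.6167 [0.44814799 0.04407605 0.11971016] [0.45039427 0.04293086 0.1213    ] [-7.24412791  4.17973994  9.19365647] [ 0.51290501  1.22506154 -0.01546315] 0.027563432018260718
chest-frame force [0.47913578 8.34973317 9.19365647]
```

View pics/k1.png

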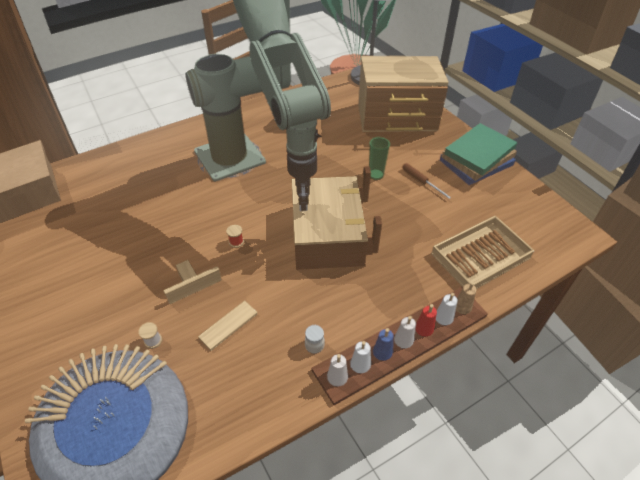

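The pinch works, but the width is 27.6 mm with an upward push, so the pads sit above the widest part. The gripper was also pulled 3.2 mm along the chest's y, which agrees with the triangulated knob. I'll regrip lower and centred.

```bash
sed -i 's/x=.4796,y=.101,/x=.4767,y=.1024,/' plan.py; python3 - <<'E'
from rig import *
from plan import *
C=Chest();R=tool(C.R,-1);k=C.knob(0)
p=tcp(k,R)
move_gripper(0.06)
move_l(p+[0,0,-.0065],v=.05,max_force=10)
o=get_obs();print(o["eef_pos"],o["contact_force"])
move_gripper(0.0,50)
o=get_obs();print(o["clock"],o["eef_pos"],p,o["contact_force"],o["moment"],o["grip_width"])
print("chest-frame force",C.R.T@o["contact_force"], "dpos",C.R.T@(o["eef_pos"]-p))
E
```

```text
[0.44674125 0.04442313 0.11417703] [ 0.24364209  0.7503059  -0.66533446]
4.7417 [0.44811694 0.04404786 0.11516048] [0.44749427 0.04433086 0.1213    ] [-0.13210051 -1.00812002  0.76317632] [-1.86387644e-01 -2.00212588e-01 -3.74336450e-05] 0.026841095766170168
chest-frame force [-0.95998085 -0.33495266  0.76317632] dpos [ 2.69620812e-05 -6.83439309e-04 -6.13951993e-03]
```

```bash
sed -i 's/x=.4767,y=.1024,/x=.4773,y=.1021,/' plan.py; python3 - <<'E'
from rig import *
from plan import *
import cv2
C=Chest();o=get_obs();p0=o["eef_pos"].copy();fm=0
for th in np.linspace(0,1.64,11)[1:]:
    move_l(p0+C.knob(th)-C.knob(0),v=.12)
    o=get_obs();f=C.R.T@o["contact_force"];e=C.R.T@(o["eef_pos"]-(p0+C.knob(th)-C.knob(0)))
    print(round(th,2),round(o["clock"],1),f.round(1),(e*1e3).round(1),round(o["grip_width"],4))
    if np.linalg.norm(f)>25: print("stop");break
cv2.imwrite("pics/o1.png",grab_frame("scene")["image"])
E
```

```text
0.16 5.1 [-0.4 -1.7 -2.8] [-0.2  0.1 -0.4] 0.0269
0.33 5.5 [-2.1 -2.9 -1.5] [-0.5  0.2 -0.6] 0.0272
0.49 5.9 [-3.1  0.4  0.4] [-0.6  0.2 -0.6] 0.0272
0.66 6.2 [-4.4  1.2  0.8] [-0.7  0.3 -0.5] 0.0272
0.82 6.6 [-3.5  2.7  3.4] [-0.7  0.4 -0.5] 0.0269
0.98 7.0 [-3.7  4.9  3.6] [-0.5  0.6 -0.3] 0.0271
1.15 7.4 [-2.3  4.6  5.1] [-0.1  0.7 -0.1] 0.0271
1.31 7.7 [-1.9  5.6  5.6] [ 0.4  0.8 -0.1] 0.0273
1.48 8.1 [-0.1  5.4  4. ] [ 0.9  1.  -0.2] 0.0272
1.64 8.5 [1.2 5.7 4.3] [ 1.2  1.1 -0.3] 0.027
```

View pics/o1.png

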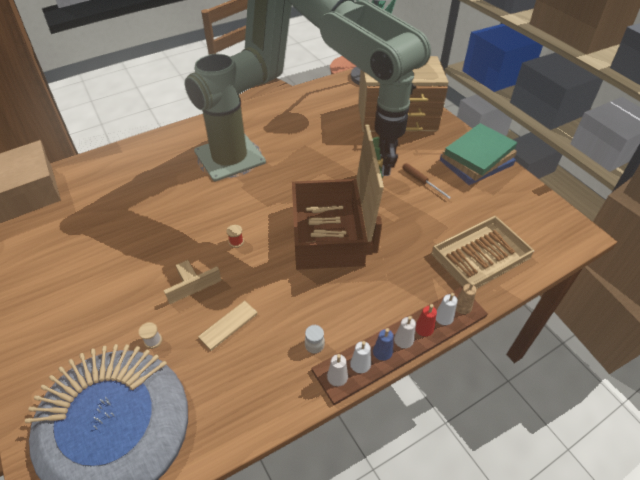

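The lid stands nearly upright in the grip. The tumbler is close behind the gripper, so I'll locate it before opening the fingers.

```bash
python3 - <<'E'
import pickle
from h import *
from plan import *
fs=pickle.load(open("f0.pkl","rb"))
for n in fs:
    im=fs[n]["image"];hsv=cv2.cvtColor(im,cv2.COLOR_BGR2HSV)
    m=cv2.inRange(hsv,(55,90,30),(85,255,200))
    k,l,s,c=cv2.connectedComponentsWithStats(m)
    print(n,[(s[i].tolist(),c[i].round(1)) for i in range(1,k) if s[i][4]>60])
print(onz(fs["top"],(155,348),0), onz(fs["top"],(173,343),.0),onz(fs["scene"],(377,174),0), onz(fs["top"],(155,348),0.13))
C=Chest();print(C.knob(1.67))
E
```

```text
top [([0, 258, 76, 79, 4491], array([ 34.6, 296.8])), ([152, 334, 30, 28, 289], array([170.8, 343.3]))]
scene []
[0.3194981  0.42283539 0.        ] [0.33075345 0.37768857 0.        ] [0.33447804 0.38371357 0.        ] [0.33157608 0.37774139 0.13      ]
[0.54498986 0.23668631 0.25525169]
```

The tumbler is at (0.332, 0.378), well clear. I'll release the lid and go up.

```bash
python3 - <<'E'
from rig import *
from plan import *
import cv2,pickle
C=Chest();o=get_obs();p=o["eef_pos"].copy()
d=C.knob(1.675)-C.knob(1.64)
print(move_l(p+d,v=.03,max_force=12)); o=get_obs();print(o["eef_pos"],C.R.T@o["contact_force"])
move_gripper(0.085); dwell(.3)
o=get_obs();print(o["eef_pos"],o["contact_force"],o["clock"])
move_l(o["eef_pos"]+[0,0,.14],v=.15)
B0=Rz(np.radians(1.8)); bg=np.array([.444,-.3056,0])+B0@[-.01,0,.025];R=tool(B0,-1);p=tcp(bg,R)
move_pose(p+[0,0,.22],q(R))
fs={n:grab_frame(n) for n in("top","scene")};pickle.dump(fs,open("f1.pkl","wb"))
for n in fs: cv2.imwrite(f"pics/{n}1.png",fs[n]["image"])
print(get_obs()["clock"])
t=fs["top"]["image"];s=fs["scene"]["image"]
cv2.imwrite("pics/olid_t.png",cv2.resize(t[190:340,190:340],None,fx=4,fy=4,interpolation=cv2.INTER_CUBIC))
cv2.imwrite("pics/olid_s.png",cv2.resize(s[110:260,285:435],None,fx=4,fy=4,interpolation=cv2.INTER_CUBIC))
E
```

```text
False
[0.54488371 0.23902889 0.22982844] [0.13080366 3.05150773 3.13177393]
[0.54479679 0.23881696 0.22991986] [-0.29428232  0.43536305 -0.17656395] 9.825
13.075
```

View pics/scene1.png

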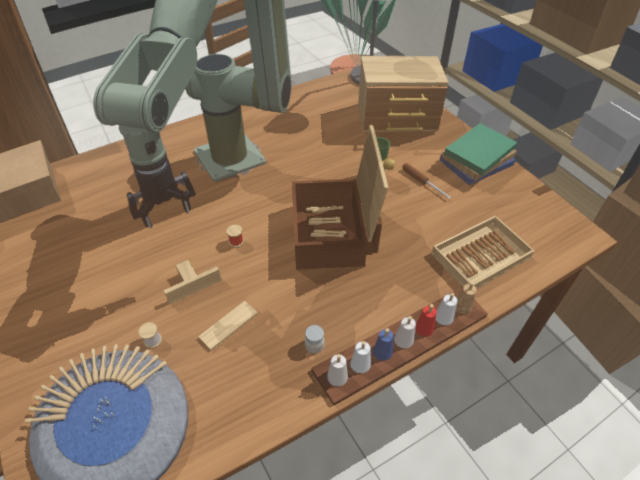

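View pics/olid_t.png

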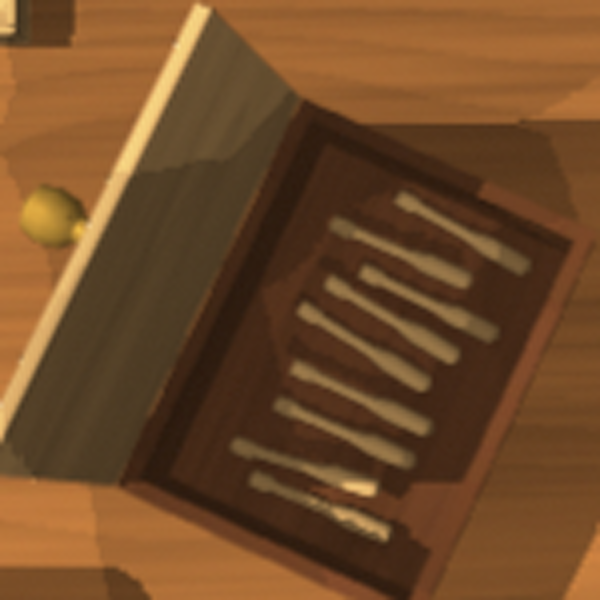

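View pics/olid_s.png

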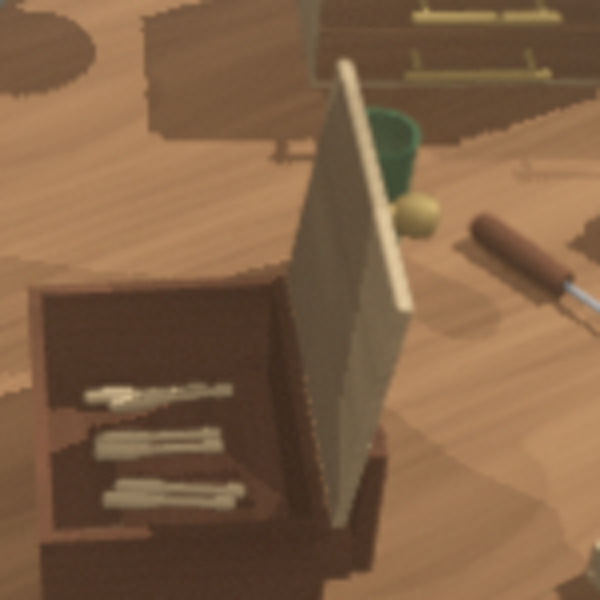

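The lid rests open. In the top crop its upper inner edge runs from (212,10) to (5,440), and in the scene crop from (401,310) to (341,66). I'll triangulate it.

```bash
python3 - <<'E'
import pickle
from h import *
from plan import *
fs=pickle.load(open("f1.pkl","rb"));T=fs["top"];S=fs["scene"]
t=T["image"]
cv2.imwrite("pics/olid_t2.png",cv2.resize(t[180:330,170:270],None,fx=4,fy=4,interpolation=cv2.INTER_CUBIC))
px=lambda c,o,k:(o[0]+(c[0]+.5)/k-.5,o[1]+(c[1]+.5)/k-.5)
a=(px((212,10),(190,190),4),px((401,310),(285,110),4))
b=(px((5,440),(190,190),4),px((341,66),(285,110),4))
C=Chest()
P=[]
for u,v in(a,b):
    X,g=tri(T,u,S,v);print(X.round(4),round(g,4),onz(T,u,.2884).round(4),onz(S,v,.2884).round(4));P.append(X)
d=P[0]-P[1];print(np.linalg.norm(d),np.degrees(np.arctan2(d[0],-d[1])))
print("mid",(P[0]+P[1])/2,C.edge(),"chest frame diff",C.R.T@((P[0]+P[1])/2-C.edge()))
for yy in(-.125,.125): X=C.pt(1.7,[-.19,yy,0]);print(proj(T,X),proj(S,X))
print(a,b)
E
```

```text
[0.643  0.1556 0.2856] 0.0027 [0.6417 0.1539 0.2884] [0.6457 0.1549 0.2884]
[0.4361 0.2545 0.2948] 0.0032 [0.4354 0.2548 0.2884] [0.4292 0.2619 0.2884]
0.22952146340239088 64.4428897348405
mid [0.53958453 0.20506731 0.29018092] [0.53098484 0.20884042 0.28841631] chest frame diff [ 0.00049322 -0.00937805  0.00176461]
[[243.26845903 191.62036244]] [[383.3075587  186.66426576]]
[[185.52075248 308.28556038]] [[368.75396854 123.91116393]]
((242.625, 192.125), (384.875, 187.125)) ((190.875, 299.625), (369.875, 126.125))
```

View pics/olid_t2.png

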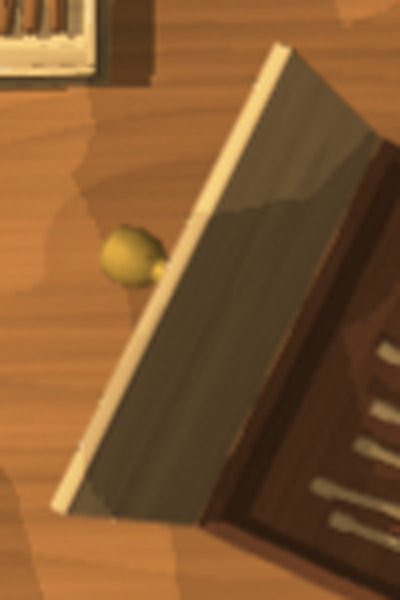

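The earlier crop had cut off the near corner. The measured inner corners, (242.4,191.1) and (186.5,308.1), agree with the predicted ones to about 1 px. I'll refine yaw by a subpixel line fit of that edge in both views.

```bash
cat > edge.py <<'E'
from h import *
from plan import *
def edgepts(f,C,ys=np.linspace(-.11,.11,40)):
    im=cv2.GaussianBlur(f["image"],(3,3),0).astype(float).sum(2)
    out=[]
    for y in ys:
        u=proj(f,C.pt(1.7,[-.19,y,0]))[0]; w=proj(f,C.pt(1.7,[-.19,y+.001,0]))[0]-u
        n=np.array([-w[1],w[0]])/np.linalg.norm(w)
        o=proj(f,C.pt(1.7,[-.19,y,.01]))[0]-u
        if n@o<0:n=-n   # n towards the outer (bright) side
        s=np.arange(-4,3.01,.1)
        P=u+s[:,None]*n
        v=cv2.remap(im.astype(np.float32),P[:,0].astype(np.float32)[None],P[:,1].astype(np.float32)[None],cv2.INTER_LINEAR)[0]
        g=np.gradient(v);i=np.argmax(g); out.append((y,s[i],*P[i]))
    return np.array(out)
E
python3 - <<'E'
from edge import *
import pickle
fs=pickle.load(open("f1.pkl","rb"));C=Chest()
for n in fs:
    e=edgepts(fs[n],C); 
    W=np.array([C.R.T@(onz(fs[n],(r[2],r[3]),.2884)-C.edge()) for r in e])
    k=np.abs(e[:,1]-np.median(e[:,1]))<1
    c=np.polyfit(W[k,1],W[k,0],1);r=W[k,0]-np.polyval(c,W[k,1])
    print(n,"x offset mm",c[1]*1e3,"yaw corr deg",-np.degrees(c[0]),"rms",r.std()*1e3,k.sum())
E
```

```text
top x offset mm 0.7560168896765366 yaw corr deg 0.28136673729610673 rms 0.3898962828786517 40
scene x offset mm 1.0588889811469262 yaw corr deg 0.24506372394220285 rms 0.908942826949322 40
```

Both views agree on yaw +0.27° and x +0.9 mm. The knob's path between the two gripped ends gives 63.60°, which matches. I'll update the chest and check the gripper above the bracket.

```bash
python3 - <<'E'
from plan import *
C=Chest();e=C.edge()+C.R@[.0009,0,0]
D=Chest(0,0,np.radians(63.6));xd=D.R[:,0];yd=D.R[:,1]
k=(np.array([.44811,.04405,0])+[.54488,.23903,0])/2
lat=k@yd; lon=e@xd-D.edge()@xd
o=lon*xd+lat*yd;print(o, "edge lat diff",e@yd-lat)
s=open("plan.py").read().replace("x=.4773,y=.1021,yaw=np.radians(63.3)",f"x={o[0]:.5f},y={o[1]:.5f},yaw=np.radians(63.6)")
open("plan.py","w").write(s)
E
grep x=. plan.py
python3 - <<'E'
from rig import *
from plan import *
import pickle,cv2
fs=pickle.load(open("f1.pkl","rb"))
for n,o in(("top",(400,255,500,325)),("scene",(155,250,235,310))):
    a,b=[pickle.load(open(p,"rb"))[n]["image"][o[1]:o[3],o[0]:o[2]].astype(int) for p in("f0.pkl","f1.pkl")]
    print(n,abs(a-b).mean())
B0=Rz(np.radians(1.8)); bg=np.array([.444,-.3056,0])+B0@[-.01,0,.025];R=tool(B0,-1);p=tcp(bg,R)
move_l(p+[0,0,.06],v=.2)
print(move_l(p+[0,0,.001],v=.1,max_force=8)); o=get_obs();print(o["eef_pos"],p,o["contact_force"])
cv2.imwrite("pics/g0.png",cv2.resize(grab_frame("scene")["image"][160:340,100:300],None,fx=3,fy=3))
E
```

```text
[0.47739201 0.10305727 0.        ] edge lat diff -0.0009735319319728597
    def __init__(s,x=0.47739,y=0.10306,yaw=np.radians(63.6)):
top 20.439761904761905
scene 3.9470833333333335
False
[ 0.43441976 -0.30634918  0.0077522 ] [ 0.43400493 -0.30591411  0.0063    ] [ 0.49547202  0.63364228 -0.05050324]
```

View pics/g0.png

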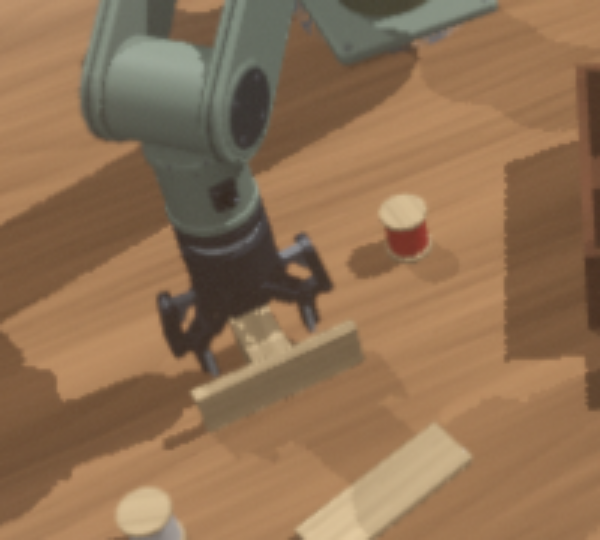

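The fingers straddle the bracket's arm with the reel clear, so I'll grip.

```bash
python3 - <<'E'
from rig import *
from plan import *
import json
move_gripper(0.0,70); dwell(.2)
o=get_obs();print(o["clock"],o["eef_pos"],o["tool_rot"],o["contact_force"],o["moment"],o["grip_width"])
json.dump({"pos":o["eef_pos"].tolist(),"q":o["tool_rot"].tolist()},open("grip.json","w"))
p=o["eef_pos"]
move_l(p+[0,0,.03],v=.08)
o=get_obs();print(o["eef_pos"],o["contact_force"],o["moment"],o["grip_width"])
E
```

```text
15.525 [ 0.43450485 -0.30640653  0.00788009] [9.99877049e-01 1.56667199e-02 4.87633775e-04 4.50090318e-04] [ 1.02689662 -0.18042767  4.61923393] [ 0.11748626 -0.01302601  0.00016502] 0.03517505062419955
[ 0.43462376 -0.30651475  0.0382985 ] [ 0.30325964  0.10465628 -0.16249696] [ 0.0076156  -0.01090353 -0.00040765] 0.03499416968797088
```

```bash
python3 - <<'E'
from rig import *
from plan import *
import cv2
o=get_obs();p=o["eef_pos"]
move_l([p[0],p[1],.16],v=.12)
dwell(.3)
print([get_obs()["contact_force"].round(2) for _ in range(2)],get_obs()["grip_width"])
cv2.imwrite("pics/g1.png",cv2.resize(grab_frame("scene")["image"][130:330,100:300],None,fx=3,fy=3))
E
```

```text
[array([ 0.56,  0.5 , -0.85]), array([ 0.56,  0.5 , -0.85])] 0.035356099395714866
```

View pics/g1.png

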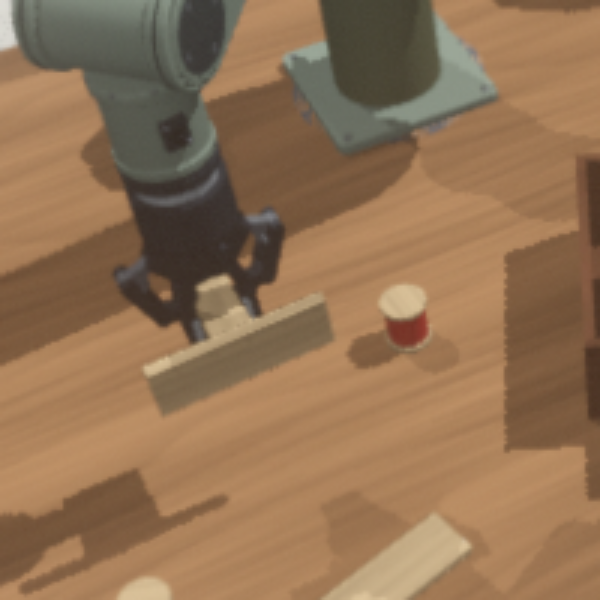

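The bracket is held and hangs level. Now to a stand-off in front of the lid, tilted to match it.

```bash
cat > place.py <<'E'
from plan import *
C=Chest();B=C.brk();R=tool(B,-1);Q=q(R)
OFF=np.array([.048,0,.0421])
def tgt(d,dx=0): return C.edge()-B@OFF-d*B[:,0]
E
python3 - <<'E'
from rig import *
from place import *
import cv2,pickle
o=get_obs();p=o["eef_pos"]
move_l([p[0],p[1],.30],v=.2)
move_pose(tgt(.13),Q)
move_l(tgt(.05),v=.12)
dwell(.4)
o=get_obs();print(o["clock"],"err in bracket frame mm",(B.T@(o["eef_pos"]-tgt(.05))*1e3).round(2),(B.T@o["contact_force"]).round(2),o["moment"].round(3))
from scipy.spatial.transform import Rotation as Ro
print("rot err deg",np.degrees((Ro.from_matrix(R).inv()*Ro.from_quat(o["tool_rot"])).as_rotvec()).round(2))
fs={n:grab_frame(n) for n in("top","scene")};pickle.dump(fs,open("f2.pkl","wb"))
cv2.imwrite("pics/p_t.png",cv2.resize(fs["top"]["image"][170:340,170:370],None,fx=3.5,fy=3.5,interpolation=cv2.INTER_CUBIC))
cv2.imwrite("pics/p_s.png",cv2.resize(fs["scene"]["image"][90:290,260:460],None,fx=3,fy=3,interpolation=cv2.INTER_CUBIC))
E
```

```text
20.9833 err in bracket frame mm [-0.25 -0.07  0.1 ] [-0.47 -0.15 -1.05] [ 0.014 -0.037 -0.018]
rot err deg [-0.01  0.01  0.03]
```

View pics/p_t.png

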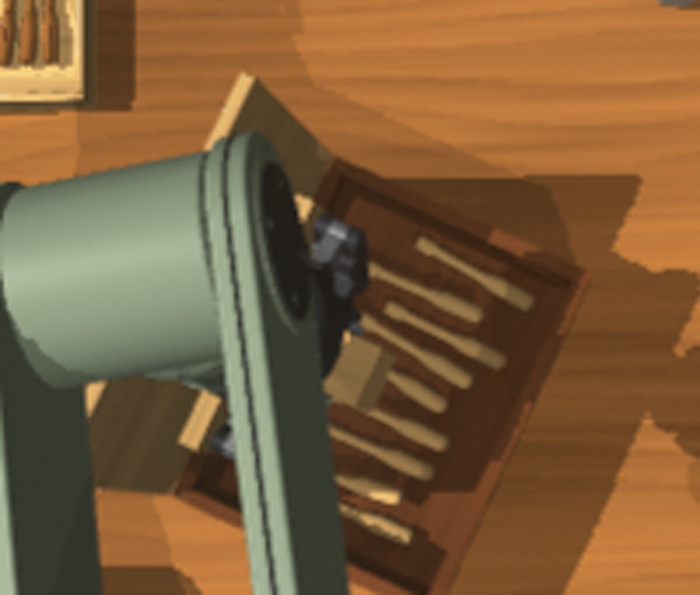

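View pics/p_s.png

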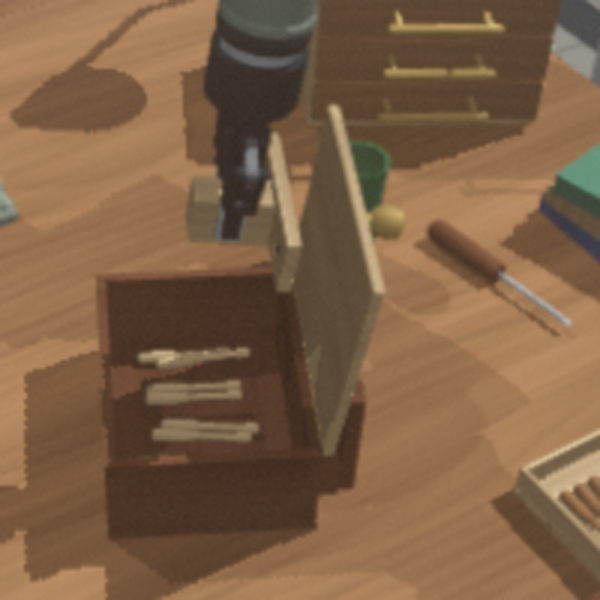

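The plate faces the lid, parallel and about 50 mm off. I'll compare the visible plate corners, scene crop back-top (300,243) and (280,135), with prediction to check the hold height and tilt.

```bash
python3 - <<'E'
from place import *
from h import *
import pickle
fs=pickle.load(open("f2.pkl","rb"));S=fs["scene"];T=fs["top"]
im=cv2.resize(S["image"][110:240,330:400],None,fx=8,fy=8,interpolation=cv2.INTER_CUBIC)[:600]
top=C.edge()-.05*B[:,0]
pts={}
for y in(-.075,.075):
  for x in(0,-.012):
    for z in(0,-.05):
      u=proj(S,top+B@[x,y,z])[0];c=((u-[330,110]+.5)*8-.5);cv2.circle(im,tuple(int(v) for v in c),4,(0,0,255),1)
for y in(-.125,.125):
  for z in(0,.01):
    u=proj(S,C.pt(1.7,[-.19,y,z]))[0];c=((u-[330,110]+.5)*8-.5);cv2.circle(im,tuple(int(v) for v in c),4,(255,0,0),1)
cv2.imwrite("pics/chk.png",im)
E
```

```text
(no output)
```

View pics/chk.png

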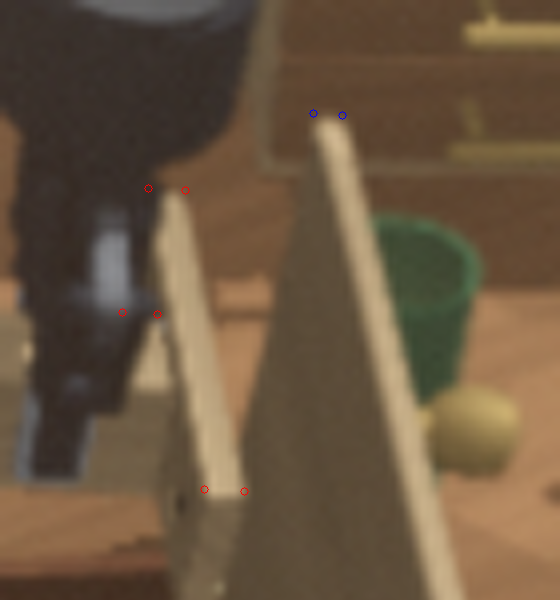

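The bracket and lid corners both match prediction within about 0.7 px, offset the same way, so the relative alignment is good. Now to make contact gently.

```bash
python3 - <<'E'
from rig import *
from place import *
move_l(tgt(.01),v=.06,max_force=10); dwell(.3)
f0=get_obs()["contact_force"].copy();print("base",(B.T@f0).round(2))
print(move_l(tgt(-.012),v=.012,max_force=4))
o=get_obs();print(o["clock"],"pos mm",(B.T@(o["eef_pos"]-tgt(0))*1e3).round(2),"f",(B.T@(o["contact_force"])).round(2),(B.T@o["moment"]).round(3))
dwell(.4)
o=get_obs();print(o["clock"],"pos mm",(B.T@(o["eef_pos"]-tgt(0))*1e3).round(2),"f",(B.T@(o["contact_force"])).round(2),(B.T@o["moment"]).round(3))
E
```

```text
base [ 0.15  0.01 -1.48]
True
23.1833 pos mm [-0.5   0.52 -0.89] f [ 0.13 -0.4  -1.7 ] [ 0.006 -0.027 -0.059]
23.5833 pos mm [-0.81  1.01 -1.8 ] f [ 0.98  0.04 -1.27] [ 0.019 -0.136 -0.062]
```

Contact is about where expected (0.5 mm short), but the force stop left the arm about 2 mm low. I'll back off, restore alignment, and press with position steps instead.

```bash
python3 - <<'E'
from rig import *
from place import *
move_l(tgt(.006),v=.03); dwell(.4)
def rep(t):
    o=get_obs();F=B.T@o["contact_force"]
    rv=np.degrees((Ro.from_matrix(R).inv()*Ro.from_quat(o["tool_rot"])).as_rotvec())
    print(t,round(o["clock"],1),"pos mm",(B.T@(o["eef_pos"]-tgt(0))*1e3).round(2),"f",F.round(2),"m",(B.T@o["moment"]).round(3),"rot",rv.round(2),flush=True);return F
rep("off")
d=.002
while d>-.012:
    move_l(tgt(d),v=.02);dwell(.15);F=rep(d)
    if F[0]<-5.5: break
    d-=.001
E
```

```text
off 24.3 pos mm [-5.97  0.02 -0.03] f [ 0.03  0.13 -1.17] m [ 0.009 -0.073  0.065] rot [ 0.16 -0.21  0.02]
0.002 24.8 pos mm [-1.99  0.03 -0.03] f [ 0.23 -0.52 -0.63] m [-0.029 -0.073 -0.02 ] rot [ 0.16 -0.21  0.01]
0.001 25.2 pos mm [-1.03  0.    0.01] f [-1.2   0.65 -0.55] m [-0.    -0.067  0.002] rot [ 0.16 -0.21  0.02]
0.0 25.6 pos mm [-0.42  0.02 -0.03] f [-2.45  0.58 -0.44] m [-0.012  0.273 -0.156] rot [ 0.17 -0.26  0.05]
-0.001 26.0 pos mm [-0.29  0.12  0.01] f [-5.82  2.04  0.02] m [ 0.084  0.676 -0.357] rot [ 0.2  -0.37  0.09]
```

The force is off-centre: the moment ratio puts contact near the plate's -y end and top. The attitude also drifted 0.2–0.3°. I'll back off, restore the exact attitude, and press again with a trimmable yaw and tilt.

```bash
cat >> place.py <<'E'
def att(yaw=0,tilt=0): # deg about bracket z and y
    D=B@Ro.from_euler('zy',[yaw,tilt],degrees=True).as_matrix()
    return D
def pose(d,yaw=0,tilt=0,dy=0,dz=0):
    D=att(yaw,tilt); mid=np.array([.048,0,.0171]) # rotate about plate's centre
    c=C.edge()+B@[-d,dy,-.025+dz]
    return c-D@mid, q(tool(D,-1))
def rep(t):
    from rig import get_obs
    o=get_obs();F=B.T@o["contact_force"];M=B.T@o["moment"]
    rv=B.T@(Ro.from_quat(o["tool_rot"])*Ro.from_matrix(R).inv()).as_rotvec()
    print(t,round(o["clock"],1),"pos mm",(B.T@(o["eef_pos"]-tgt(0))*1e3).round(2),"f",F.round(2),"m",M.round(3),"rot(brk axes)",np.degrees(rv).round(2),"w",round(o["grip_width"],4),flush=True);return F,M
E
python3 - <<'E'
from rig import *
from place import *
for yaw,tilt in((0,0),(-.4,0),(-.4,-.6)):
    p,a=pose(.006,yaw,tilt);move_l(p,v=.05,attitude=a);dwell(.3);F0,M0=rep("off")
    for d in(0,-.0015):
        p,a=pose(d,yaw,tilt);move_l(p,v=.03,attitude=a);dwell(.25);F,M=rep((yaw,tilt,d))
        dF=F-F0;dM=M-M0
        if abs(dF[0])>1.5: print("   rz",-(-dM[1]/dF[0])*1 if 0 else dM[1]/dF[0],"ry",-dM[2]/dF[0])
p,a=pose(.006,0,0);move_l(p,v=.05,attitude=a)
E
```

```text
off 26.6 pos mm [-5.78  0.03 -0.04] f [-0.17  0.15 -0.69] m [-0.023  0.002  0.028] rot(brk axes) [ 0.   -0.01  0.02] w 0.0352
(0, 0, 0) 27.2 pos mm [-0.29 -0.01 -0.03] f [-2.97  0.81 -0.32] m [ 0.041  0.414 -0.22 ] rot(brk axes) [ 0.01  0.03 -0.02] w 0.0355
   rz -0.14726324078258787 ry -0.08864672689560493
(0, 0, -0.0015) 27.7 pos mm [-0.12  0.13  0.03] f [-7.41  2.43  1.71] m [ 0.11   1.005 -0.47 ] rot(brk axes) [ 0.04  0.2  -0.09] w 0.0353
   rz -0.13863727117204147 ry -0.06880955285756571
off 28.3 pos mm [-5.74  0.37 -0.05] f [-0.28  0.19 -1.47] m [ 0.049 -0.057 -0.027] rot(brk axes) [ 0.   -0.01 -0.38] w 0.0353
(-0.4, 0, 0) 28.9 pos mm [ 0.08  0.31 -0.03] f [-0.94 -1.27 -0.81] m [-0.028  0.035  0.019] rot(brk axes) [-0.   -0.02 -0.4 ] w 0.0353
(-0.4, 0, -0.0015) 29.4 pos mm [0.   0.33 0.04] f [-6.51 -0.23  1.3 ] m [-0.026  0.692  0.112] rot(brk axes) [ 0.02  0.19 -0.42] w 0.0356
   rz -0.12021834851514403 ry 0.022255808695083104
off 30.0 pos mm [-5.62  0.37 -0.52] f [-0.11 -0.39 -0.95] m [ 0.015 -0.045  0.004] rot(brk axes) [ 0.   -0.61 -0.39] w 0.0355
(-0.4, -0.6, 0) 30.6 pos mm [ 0.06  0.29 -0.45] f [-2.41 -0.21  0.21] m [-0.009  0.356  0.016] rot(brk axes) [-0.   -0.59 -0.4 ] w 0.0353
   rz -0.17428187141098844 ry 0.0052180124884181394
(-0.4, -0.6, -0.0015) 31.1 pos mm [ 0.12  0.31 -0.28] f [-7.23  0.92  3.07] m [0.09  1.113 0.077] rot(brk axes) [ 0.01 -0.4  -0.42] w 0.0352
   rz -0.16244358488396785 ry 0.010182726289656139
```

Yaw -0.4° centres the contact sideways. Tilt 0 contacts at the top (rz -0.120) and tilt -0.6° at the bottom (-0.165), so tilt -0.3° should lie flat. Pressing up to 10 N with those trims.

```bash
python3 - <<'E'
from rig import *
from place import *
yaw,tilt=-.36,-.3
p,a=pose(.006,yaw,tilt);move_l(p,v=.05,attitude=a);dwell(.5);F0,M0=rep("off")
d=0.
for i in range(9):
    p,a=pose(d,yaw,tilt);move_l(p,v=.02,attitude=a);dwell(.4);F,M=rep(round(d,5))
    dF=F-F0;dM=M-M0
    if abs(dF[0])>1.5: print("   rz",dM[1]/dF[0],"ry",-dM[2]/dF[0])
    if abs(F[0]+10)<.8: break
    d-=np.clip((10+F[0])/3800,-.0012,.0012)
dwell(.5);rep("end");print(d)
E
```

```text
off 32.2 pos mm [-5.89  0.29 -0.24] f [ 0.05  0.23 -1.26] m [-0.034 -0.043  0.038] rot(brk axes) [-0.   -0.3  -0.36] w 0.0351
0.0 33.0 pos mm [ 0.06  0.28 -0.26] f [-1.35  0.47 -0.52] m [-0.013  0.088 -0.063] rot(brk axes) [-0.   -0.3  -0.36] w 0.0353
-0.0012 33.7 pos mm [ 0.12  0.26 -0.11] f [-4.92  0.35  1.21] m [ 0.037  0.798 -0.056] rot(brk axes) [ 0.01 -0.15 -0.38] w 0.0354
   rz -0.16928746819180265 ry -0.01876905876846393
-0.0024 34.3 pos mm [ 0.13  0.3  -0.07] f [-9.22  0.87  2.53] m [0.06  1.205 0.004] rot(brk axes) [ 0.03  0.01 -0.4 ] w 0.0352
   rz -0.13468299165723538 ry -0.0035999902945582935
end 34.8 pos mm [ 0.12  0.28 -0.04] f [-9.1   1.96  1.58] m [0.076 1.333 0.019] rot(brk axes) [ 0.02  0.   -0.4 ] w 0.0352
-0.0024
```

The contact is now flat and centred at 9.2 N. A tiny trim toward 10 N, then a look.

```bash
python3 - <<'E'
from rig import *
from place import *
from h import *
yaw,tilt=-.36,-.3
p,a=pose(-.0026,yaw,tilt);move_l(p,v=.02,attitude=a)
for i in range(4): dwell(.3);rep(i)
fs={n:grab_frame(n) for n in("top","scene")}
S=fs["scene"];im=cv2.resize(S["image"][105:185,325:405],None,fx=7,fy=7,interpolation=cv2.INTER_CUBIC)
cv2.imwrite("pics/fin.png",im)
cv2.imwrite("pics/fin_t.png",fs["top"]["image"]);cv2.imwrite("pics/fin_s.png",S["image"])
E
```

```text
0 35.4 pos mm [ 0.14  0.28 -0.02] f [-9.7   2.09  2.56] m [0.067 1.396 0.027] rot(brk axes) [ 0.02  0.03 -0.4 ] w 0.0352
1 35.7 pos mm [ 0.13  0.27 -0.02] f [-9.41  1.12  4.12] m [0.002 1.265 0.064] rot(brk axes) [ 0.02  0.03 -0.4 ] w 0.0354
2 36.0 pos mm [ 0.13  0.29 -0.04] f [-9.47  1.32  2.9 ] m [0.081 1.313 0.038] rot(brk axes) [ 0.03  0.03 -0.4 ] w 0.0355
3 36.3 pos mm [ 0.13  0.29 -0.03] f [-9.66  1.    2.36] m [0.042 1.31  0.055] rot(brk axes) [ 0.03  0.03 -0.4 ] w 0.0353
```

View pics/fin.png

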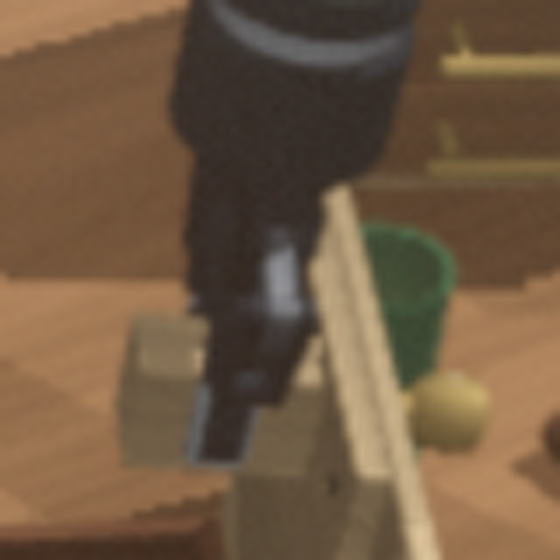

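View pics/fin_t.png

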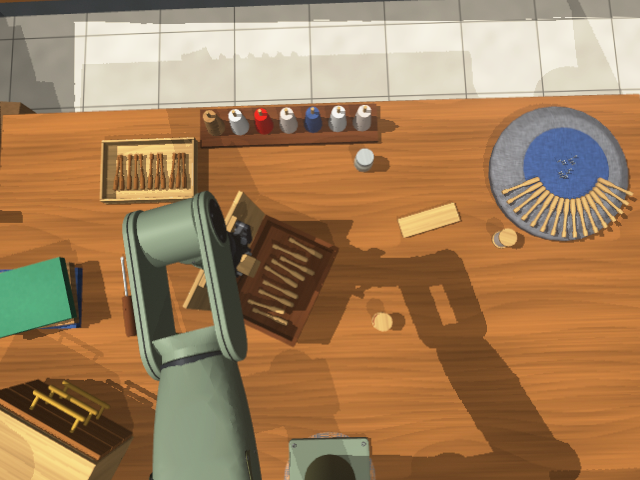

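View pics/fin_s.png

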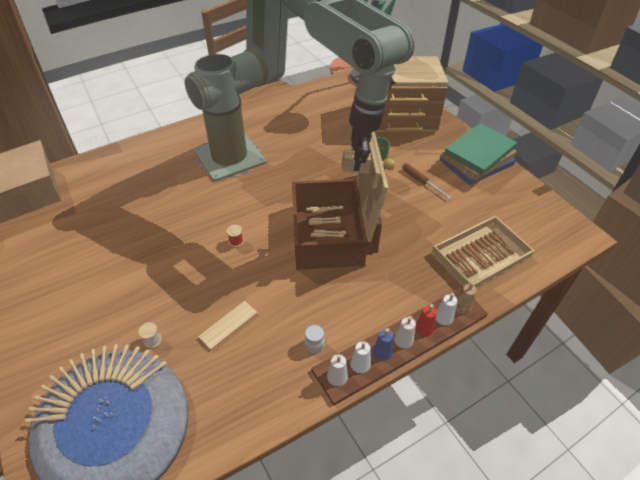

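In the close-up the plate lies flush on the lid, with its top edge level with the lid's upper edge. The bystanders are where they were, and the push is steady at about 9.6 N. Handing in.

```bash
python3 - <<'E'
from rig import *
close_job()
E
```

```text
the job is handed in; nothing more can be done
```

I opened the lid by its knob, let it rest on its stop and released it. I then picked up the bracket and am still holding its back plate against the inside of the lid. The job was handed in at about 36 s of the 69 s allowed.

**Push:** over the last second it held at 9.4–9.7 N, slightly under the 10 N you asked for.

**Contact:** the moments showed the plate touching first near one end and the top. I backed off and trimmed the yaw by about 0.4° and the tilt by 0.3°. After that the sideways moment was near zero. Flatness top to bottom is less certain, because I inferred it only roughly from the other moment reading.

**Position:** the gripper was within 0.3 mm of where I worked out it should be. That assumes my fix on the lid, which could be about 1–2 mm off. In the last close-up the plate looked flush and its top edge level with the lid's.

**Disagreements along the way:**
- The two cameras differed by up to 4 mm in x. I settled the lid's position with the knob's gripped path and a fit of its upper edge.
- One force-limited approach stopped early and left the arm about 2 mm low. I realigned it before pressing.

The other things on the table looked unmoved in the final pictures. The exceptions are the tumbler and the screwdriver, which the arm partly hid.

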